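# Sort the swab tubes and hold the magnifier over the long one

## Robot

A 7-joint arm with a two-finger parallel gripper is mounted at the origin on the work surface. World frame = base frame: x ahead of the robot, y to its left, z up, the work surface at z = 0. Lengths are in m, angles in rad, forces in N, time in s.
With the tool pointing down it reaches from about 0.425 to 0.925 m from the base axis. Payload 6.8 kg.
Tool frame: the origin (TCP) lies midway between the tips of the shut fingers; the grasp point (between the pads) lies 19 mm behind it; z points along the fingers, y is the line along which they close (so a half turn about z gives the same grasp; the last joint's range is limited). The gripper opens to 85 mm and grips with 20 to 120 N. Pads are 22 mm wide; open, the fingers measure 114 mm over their backs; the gripper's body (76 mm by 85 mm) begins 54 mm behind the grasp point. The pads swing forward as they close: fully open they stand 13 mm farther back than shut.
Start: joints at [1.017, 0.477, 0.022, 1.555, -0.011, 1.109, -0.083], TCP at [0.291, -0.609, 0.231] pointing down, gripper open.
Joint ranges: [-2.96, 2.96], [-0.34, 2.1], [-1.41, 1.46], [0.24, 2.44], [-1.37, 4.51], [0.17, 1.92], [-2.96, 2.96]. Speed limits (rad/s): [2.39, 2.39, 3.14, 3.14, 3.14, 3.14, 3.14].

## Interface

Orientations are given as a unit quaternion [w, x, y, z].
In Python, from station import bot, imaging gives the robot as it stands.
- The arm moves only by the tool move_arm, never from a script. Its argument "commands" is a list that holds one entry, the list of rows, each a list of 7 numbers: the shift along the tool's x, y, z in m, then the turn, a rotation vector about the tool's x, y, z in degrees, then the finger opening in m, from 0 to 0.0854. In form: [[[x, y, z, rx, ry, rz, grip], ...]]. A call has 1 to 20 rows; each row shifts and turns the commanded pose from where the row before left it, along the tool's axes as they then stand; what a row does not reach is not made up. A row lasts 1/8 s, in which the tool goes at most 62.5 mm and 10.7 degrees, less where a joint would pass 70% of its speed; a pose out of reach is approached as far as the arm can. A call is refused whole if a number of a shift passes 0.0625 or a number of a turn 10.7, either way. A call with a gripper value outside its range is refused whole. The fingers move at their own pace and stop on an object; "squeeze" is the grip in N (left out, the last holds). Time passes only in rows, so rows that do not move let the fingers close. It gives the time, the measured TCP pose, the force, the opening and the grip force at its end, in the units of the state.
- bot.get_obs(): the state, without advancing time (a new reading comes with each control period).
- imaging.read_camera(name): name is "scene" or "top" or "wrist"; returns the picture (400x640x3 uint8, red, green, blue); there is no depth.
- imaging.calibration(name): a dict with "intrinsics" (3x3 intrinsics, pixels), "extrinsics" (4x4, takes a point from camera to world coordinates); the wrist camera has in their place "mount" (4x4, takes a point from camera to tool coordinates, whose origin is the TCP and whose axes are the flange's). Camera axes: x right, y down, z forward; pixel columns grow to the right and rows downward; lengths in m; the calibration is good to about 2 mm. A picture is of the moment at which its call begins: read the wrist's pose just before it. calibration takes no time and is no camera call.
- bot.hand_in(): hands the job in; it is judged then, once.
The state is a dict: "t": time; "q": joint angles; "joint_vel": joint speeds; "joint_torque": joint torques, N m; "eef_pos": TCP position; "tool_rot": TCP orientation; "contact_force": force on the tool from outside, world axes, zero at the start; "torque": the same for the moment, N m; "gripper_width": opening from 0.0 (shut) to 1.0 (fully open); "grasp_force": force on a finger pad.
Only numpy, scipy, OpenCV 4.12 (cv2) and the standard library are available. Lean on these libraries where they do the work, as an engineer would, in place of code of your own. Each camera call takes 0.05 s, during which the arm holds its last target. There are 200 camera calls.

## Task

Lay each of the two white tubes in the peg board of its own length and let go of it: the long one in the long nest, the short one in the short nest. Then pick up the rectangular magnifier by its handle, carry it over the caddy of powder jars, and finish holding it still about 15 mm (a finger's width) above the long tube: level, the lens centred on the tube and its long side along the tube, never touching the tubes or boards with it. Do not bump the caddy or shift the bottle, bowl or jar beyond the boards; the program finishes with the magnifier still held in the gripper.

Things in the scene. Friction and masses are not known exactly. Their poses are not given: they have to be found in the camera images.
- long_tube: The longer of two look-alike white plastic tubes, 100 mm long, lying on the bench: round body 20 mm in diameter with a 20 mm square cap at its +x end (it does not roll), 25 to 50 g. Origin: on its axis at mid length, 10 mm above the bench; x along the tube.
- short_tube: The shorter of two look-alike white plastic tubes, 70 mm long, lying on the bench: round body 20 mm in diameter with a 20 mm square cap at its +x end (it does not roll), 25 to 50 g. Origin: on its axis at mid length, 10 mm above the bench; x along the tube.
- long_board: Black plate 130 x 74 x 6 mm, fixed flat on the bench; origin: centre of its underside, x along its length. Nest for the 100 mm tube along x: round-topped 8 mm pegs, 20 mm high, at x +-42, y +-18 and x +-60, y 0 mm. A seated tube lies on the plate between them (4 mm play each side, 6 each end, cap either end): axis 16, top 26 mm above the bench. Either board may be nearer the caddy.
- short_board: Black plate 130 x 74 x 6 mm, fixed flat on the bench; origin: centre of its underside, x along its length. Nest for the 70 mm tube along x: round-topped 8 mm pegs, 20 mm high, at x +-27, y +-18 and x +-45, y 0 mm. A seated tube lies on the plate between them (4 mm play each side, 6 each end, cap either end): axis 16, top 26 mm above the bench. Either board may be nearer the caddy.
- magnifier: Magnifier lying flat on the bench: lens frame 90 mm (x) x 60 mm (y) x 10 mm high, black, clear lens; straight black handle 16 mm wide, 18 mm high, underside flush, running from x = -45 to x = -140 mm. Origin: centre of the lens at the underside of the frame; z up. About 100 to 190 g; it balances near x = -63 mm, so grip the handle near x = -70 mm.
- caddy: Aluminium caddy 240 mm (x) x 60 mm (y), 50 mm high, fixed on the bench between the magnifier and the boards, filled with four powder jars that stand up to 92 mm above the bench. Origin: centre of its underside; x along its length.
- bottle: Green glass bottle standing beyond the boards, 76 mm in diameter, 250 mm high; origin at the centre of its foot. Leave it alone.
- bowl: White ceramic bowl, 80 mm across, 35 mm high; origin at the centre of its foot. Leave it alone.
- jar: White powder jar with black cap, 66 mm in diameter, 75 mm high; origin at the centre of its foot. Leave it alone.

How it is judged:
On the way, in this order (a step that is already met when the one before it is completed fails the run):
1. both tubes lie released in the nests of their own length (x of long_tube in the frame of long_board between -0.013 and 0.013 m and y of long_tube in the frame of long_board between -0.008 and 0.008 m and z of long_tube in the frame of long_board between 0.011 and 0.021 m and angle between the x axis of long_tube and the x axis of long_board, either way round below 0.2 rad and x of short_tube in the frame of short_board between -0.013 and 0.013 m and y of short_tube in the frame of short_board between -0.008 and 0.008 m and z of short_tube in the frame of short_board between 0.011 and 0.021 m and angle between the x axis of short_tube and the x axis of short_board, either way round below 0.2 rad and contact force between the fingers and long_tube below 0.1 N and contact force between the fingers and short_tube below 0.1 N and linear speed of each of long_tube, short_tube below 0.03 m/s), for 0.2 s.
2. the magnifier's lens passes above the caddy, clear of the jars (x of magnifier in the frame of caddy between -0.17 and 0.17 m and y of magnifier in the frame of caddy between -0.06 and 0.06 m and height (world z) of magnifier above 0.095 m), for 0.04 s.
At the end, for the whole second after the job is handed in: Each tube lies released in its own nest (13 mm along, 8 across, 0.2 rad). The gripper holds the magnifier still over the long tube: centred within 15 mm along and 12 across, underside 4 to 26 mm above the tube, lengthwise within 0.17 rad either way round, tilt below 0.14, touching nothing else (all of step 1 and x of magnifier in the frame of long_board between -0.015 and 0.015 m and y of magnifier in the frame of long_board between -0.012 and 0.012 m and z of magnifier in the frame of long_board between 0.03 and 0.052 m and angle between the x axis of magnifier and the x axis of long_board, either way round below 0.17 rad and angle between magnifier's own z axis and vertical below 0.14 rad and linear speed of magnifier below 0.03 m/s and contact force between the fingers and magnifier above 1 N and contact force between magnifier and long_tube below 0.1 N and contact force between magnifier and short_tube below 0.1 N and contact force between magnifier and long_board below 0.1 N and contact force between magnifier and short_board below 0.1 N and contact force between magnifier and caddy below 0.1 N and contact force between magnifier and bottle below 0.1 N and contact force between magnifier and bowl below 0.1 N and contact force between magnifier and jar below 0.1 N); the arm keeps its last pose, push and grip.
It fails at once if the magnifier touches a tube or a board (contact force between magnifier and long_tube above 0.5 N or contact force between magnifier and short_tube above 0.5 N or contact force between magnifier and long_board above 0.5 N or contact force between magnifier and short_board above 0.5 N).
It fails at once if the caddy is bumped (contact force between caddy and anything else above 2 N).
It fails at once if the bottle, bowl or jar is shifted by more than 15 mm (distance of any of bottle, bowl, jar from where it was at the start of the episode above 0.015 m).
It also fails if it takes over 72 s, if anything falls off the work surface, if the arm or the gripper's body presses on something with over 40 N, if the wrist force passes 120 N, or if a joint passes its speed limit or range.

## Working session

There is one attempt and no reset: what is moved stays moved. The work goes in short steps, Python scripts to look and compute and a tool call to move; the robot and the scene stay as the last step left them, time stands still between calls to the robot, and variables do not carry over. Pictures are saved under pics/ and viewed, at most 11 in all, crops included, and the job is handed in when it is done.

Besides the shell and the picture viewer there is one more tool, called as name(argument=value, ...), one argument or row to a line, values as JSON. move_arm: Moves the arm, as the interface text tells. Its arguments: {"type":"object","properties":{"commands":{"type":"array","items":{"type":"array","items":{"type":"array","items":{"type":"number"}}}},"squeeze":{"type":"number"}},"required":["commands"]}

```bash
ls; mkdir -p pics
python3 - <<'E'
from station import bot, imaging
import cv2,numpy as np
o=bot.get_obs();print({k:np.round(v,3) for k,v in o.items()})
for n in("top","scene"):
    im=imaging.read_camera(n);cv2.imwrite(f"pics/{n}0.png",im[...,::-1])
    c=imaging.calibration(n);print(n,np.round(c["intrinsics"],1).tolist(),np.round(c["extrinsics"],3).tolist())
print(np.round(imaging.calibration("wrist")["mount"],3).tolist(),imaging.calibration("wrist").get("intrinsics"))
E
```

```text
pics
{'t': np.float64(0.0), 'q': array([ 1.017,  0.478,  0.022,  1.556, -0.012,  1.109, -0.083]), 'joint_vel': array([-0.   ,  0.   , -0.   ,  0.001, -0.002, -0.001, -0.001]), 'joint_torque': array([-1.0000e-03, -5.9646e+01,  1.6080e+00, -2.8119e+01,  1.2000e-02,
        9.0000e-03, -0.0000e+00]), 'eef_pos': array([ 0.291, -0.608,  0.23 ]), 'tool_rot': array([-0.001,  0.975,  0.221, -0.   ]), 'contact_force': array([ 0.823,  0.405, -0.94 ]), 'torque': array([-0.021,  0.   , -0.064]), 'grasp_force': np.float64(0.0), 'gripper_width': np.float64(0.999)}
top [[382.2, 0.0, 323.7], [0.0, 382.2, 200.7], [0.0, 0.0, 1.0]] [[0.001, -0.994, 0.105, 0.517], [-1.0, -0.0, 0.009, -0.028], [-0.009, -0.105, -0.994, 0.901], [0.0, 0.0, 0.0, 1.0]]
scene [[386.4, 0.0, 320.6], [0.0, 386.4, 200.5], [0.0, 0.0, 1.0]] [[0.485, 0.504, -0.714, 1.344], [0.874, -0.272, 0.402, -0.421], [0.009, -0.82, -0.573, 0.623], [0.0, 0.0, 0.0, 1.0]]
[[-0.001, -0.965, -0.264, 0.067], [1.0, -0.0, -0.002, -0.001], [0.001, -0.264, 0.965, -0.143], [0.0, 0.0, 0.0, 1.0]] [[313.48914762   0.         320.50658572]
 [  0.         313.48914762 199.37460535]
 [  0.           0.           1.        ]]
```

View pics/top0.png

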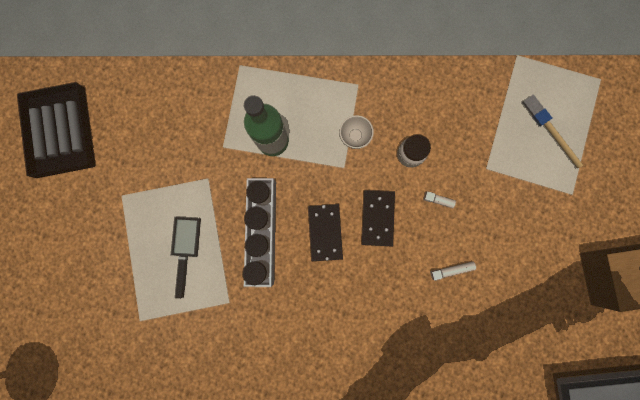

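View pics/scene0.png

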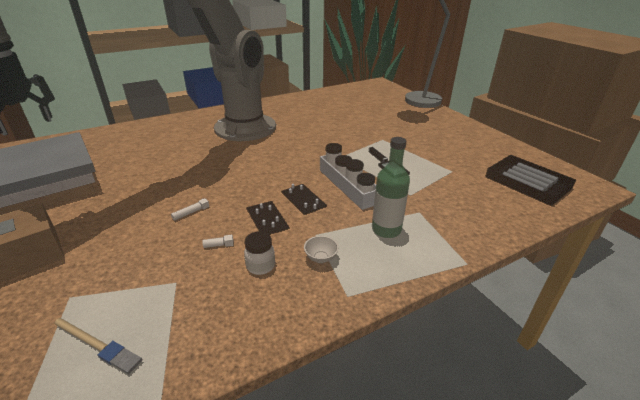

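The top picture shows the long tube near (454,271) and the short one near (440,200). The boards are at (325,232), which looks like the long nest, and (378,218). The magnifier is at (186,240) with its handle toward (181,297), and the caddy at (259,232). The scene view agrees with this layout.

```bash
cat > h.py <<'E'
import numpy as np,cv2
from scipy.spatial.transform import Rotation as R
from station import bot, imaging
def cam(n):
    c=imaging.calibration(n);K=np.array(c["intrinsics"])
    if n!="wrist": return K,np.array(c["extrinsics"])
    o=bot.get_obs();w,x,y,z=o["tool_rot"];T=np.eye(4);T[:3,:3]=R.from_quat([x,y,z,w]).as_matrix();T[:3,3]=o["eef_pos"]
    return K,T@np.array(c["mount"])
def world(px,z,K,E):
    px=np.atleast_2d(np.asarray(px,float))
    d=np.c_[px,np.ones(len(px))]@np.linalg.inv(K).T@E[:3,:3].T
    return (E[:3,3]+d*((z-E[2,3])/d[:,2])[:,None])[:,:2]
def rect(mask,z,K,E):
    "min-area rects (x,y,long,short,angle deg) of blobs, on plane z"
    out=[]
    for c in cv2.findContours(mask.astype(np.uint8),cv2.RETR_EXTERNAL,cv2.CHAIN_APPROX_NONE)[0]:
        if cv2.contourArea(c)<60: continue
        p=world(c[:,0],z,K,E).astype(np.float32);b=cv2.boxPoints(cv2.minAreaRect(p))
        e=[b[1]-b[0],b[2]-b[1]];l=[np.linalg.norm(v) for v in e];i=int(np.argmax(l))
        out.append([*np.round(b.mean(0),4),round(max(l),4),round(min(l),4),round(np.degrees(np.arctan2(e[i][1],e[i][0]))%180,1),c[:,0].mean(0).round().tolist()])
    return out
E
python3 - <<'E'
from h import *
im=cv2.imread("pics/top0.png");K,E=cam("top")
hsv=cv2.cvtColor(im,cv2.COLOR_BGR2HSV)
roi=np.zeros(im.shape[:2],bool);roi[180:300,400:500]=1
print("white");[print(r) for r in rect((hsv[...,1]<70)&(hsv[...,2]>110)&roi,.01,K,E)]
roi[:]=0;roi[180:305,160:410]=1
m=((im.max(2)<60)&roi).astype(np.uint8);m=cv2.morphologyEx(m,cv2.MORPH_CLOSE,np.ones((5,5)))
print("black z6");[print(r) for r in rect(m,.006,K,E)]
cv2.imwrite("pics/crop.png",cv2.resize(im[175:305,160:490],None,fx=2.4,fy=2.4,interpolation=cv2.INTER_CUBIC))
E
```

```text
white
[np.float32(0.4497), np.float32(-0.3189), np.float32(0.1004), np.float32(0.0196), np.float32(103.9), [453.0, 270.0]]
[np.float32(0.6138), np.float32(-0.2924), np.float32(0.0697), np.float32(0.0215), np.float32(73.8), [439.0, 199.0]]
black z6
[np.float32(0.4789), np.float32(0.3051), np.float32(0.1834), np.float32(0.06), np.float32(176.7), [184.0, 254.0]]
[np.float32(0.5372), np.float32(-0.0233), np.float32(0.1273), np.float32(0.0711), np.float32(4.1), [325.0, 233.0]]
[np.float32(0.5711), np.float32(-0.1474), np.float32(0.1267), np.float32(0.0719), np.float32(177.0), [378.0, 218.0]]
[np.float32(0.5377), np.float32(0.1371), np.float32(0.2403), np.float32(0.0561), np.float32(179.3), [256.0, 233.0]]
```

View pics/crop.png

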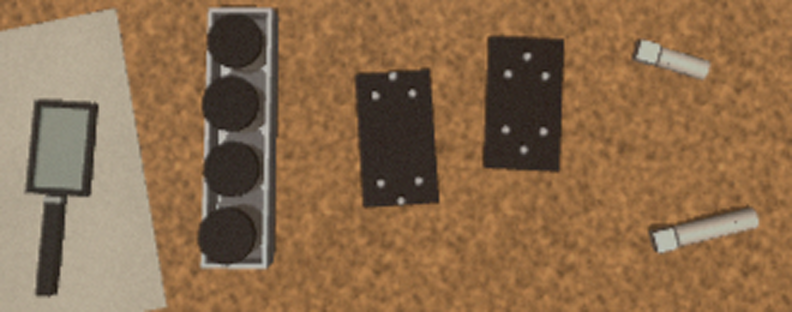

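The crop confirms that the left board has the wide peg spacing, so it is the long nest, and the right board is the short nest. The measured sizes match the spec: tubes 100 and 70 mm, plates 127x71 mm. The tube caps are at crop (665,240) and (648,52). I'm moving above the long tube now.

move_arm(
  commands=[
    [[0.0335,-0.0242,0.01,0,0,0,0.05],[0.0335,-0.0242,0.01,0,0,0,0.05],[0.0335,-0.0242,0.01,0,0,0,0.05],[0.0335,-0.0242,0.01,0,0,0,0.05],[0.0335,-0.0242,0.01,0,0,0,0.05],[0.0335,-0.0242,0.01,0,0,0,0.05],[0.0335,-0.0242,0.01,0,0,0,0.05],[0.0335,-0.0242,0.01,0,0,0,0.05],[0,0,0,0,0,-9.8,0.05],[0,0,0,0,0,-9.8,0.05],[0,0,0,0,0,-9.8,0.05],[0,0,0,0,0,-9.8,0.05],[0,0,0,0,0,-9.8,0.05],[0,0,0,0,0,-9.8,0.05],[0,0,0,0,0,-9.8,0.05],[0,0,0,0,0,-9.8,0.05],[0,0,0,0,0,0,0.05],[0,0,0,0,0,0,0.05]],
  ],
)

```text
t: 2.35
eef_pos: [0.4492, -0.3188, 0.1511]
tool_rot: [-0.0, 0.617, 0.787, -0.0]
contact_force: [-0.1, -0.4, 0.2]
gripper_width: 0.587
grasp_force: 0.0
```

```bash
cat >> h.py <<'E'
def go(x,y,z,yaw):
    "total tool-axes shift (before turning) and rz to reach a tool-down pose"
    o=bot.get_obs();w,a,b,c=o["tool_rot"];M=R.from_quat([a,b,c,w]).as_matrix()
    cur=np.degrees(np.arctan2(M[1,0],M[0,0]));d=M.T@(np.array([x,y,z])-o["eef_pos"])
    print("t",round(float(o["t"]),2),"pos",np.round(o["eef_pos"],4),"yaw",round(cur,2),"tilt",np.round(M[:2,2],4),"shift",np.round(d,4),"rz",round(-((yaw-cur+180)%360-180),1))
E
python3 - <<'E'
from h import *
K,E=cam("wrist");im=imaging.read_camera("wrist")[...,::-1].copy();cv2.imwrite("pics/w1.png",im)
hsv=cv2.cvtColor(im,cv2.COLOR_BGR2HSV)
[print(r) for r in rect((hsv[...,1]<70)&(hsv[...,2]>110),.01,K,E)]
go(.4497,-.3189,.15,103.9)
E
```

```text
[np.float32(0.6684), np.float32(-0.5063), np.float32(0.0479), np.float32(0.0246), np.float32(147.0), [471.0, 390.0]]
[np.float32(0.8211), np.float32(-0.4456), np.float32(0.0679), np.float32(0.0053), np.float32(159.5), [620.0, 375.0]]
[np.float32(0.6807), np.float32(-0.4449), np.float32(0.0294), np.float32(0.0084), np.float32(148.3), [501.0, 349.0]]
[np.float32(0.614), np.float32(-0.2893), np.float32(0.0717), np.float32(0.0313), np.float32(73.1), [501.0, 197.0]]
[np.float32(0.4535), np.float32(-0.329), np.float32(0.0798), np.float32(0.0184), np.float32(103.5), [323.0, 198.0]]
[np.float32(0.7247), np.float32(-0.2387), np.float32(0.053), np.float32(0.0116), np.float32(118.7), [634.0, 176.0]]
[np.float32(0.4411), np.float32(-0.2773), np.float32(0.0212), np.float32(0.0198), np.float32(103.7), [323.0, 143.0]]
[np.float32(0.6017), np.float32(-0.1639), np.float32(0.0078), np.float32(0.0069), np.float32(13.7), [543.0, 55.0]]
[np.float32(0.6213), np.float32(-0.1461), np.float32(0.0073), np.float32(0.0069), np.float32(25.5), [573.0, 39.0]]
[np.float32(0.5464), np.float32(-0.161), np.float32(0.0076), np.float32(0.0067), np.float32(13.7), [481.0, 34.0]]
[np.float32(0.6037), np.float32(-0.1268), np.float32(0.0082), np.float32(0.0064), np.float32(13.7), [564.0, 7.0]]
t 2.4 pos [ 0.4493 -0.3188  0.1512] yaw 103.79 tilt [-0.0002  0.    ] shift [-0.0002  0.0004  0.0012] rz -0.1
```

View pics/w1.png

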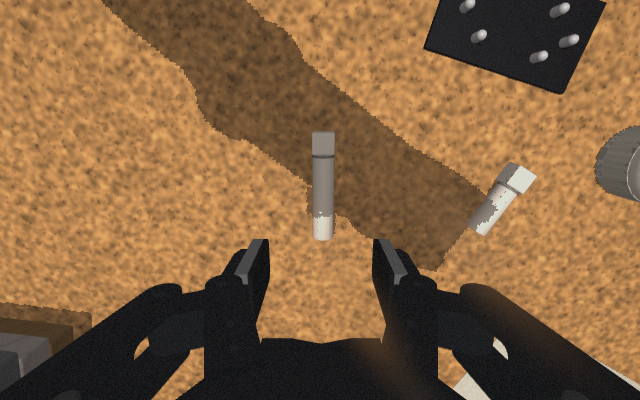

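The wrist view shows the long tube from (323,132) at the cap to (323,240), centred between the fingers. It agrees with the top camera to about 1.5 mm, so I'm descending to grasp and lift.

move_arm(
  commands=[
    [[0,0,0.03,0,0,0,0.05],[0,0,0.03,0,0,0,0.05],[0,0,0.03,0,0,0,0.05],[0,0,0.03,0,0,0,0.05],[0,0,0.018,0,0,0,0.05],[0,0,0.01,0,0,0,0.05],[0,0,0,0,0,0,0.01],[0,0,0,0,0,0,0.01],[0,0,0,0,0,0,0.01],[0,0,0,0,0,0,0.01],[0,0,0,0,0,0,0.01],[0,0,0,0,0,0,0.01]],
  ],
  squeeze=40,
)

```text
t: 3.9
eef_pos: [0.45, -0.3192, 0.0041]
tool_rot: [0.001, 0.616, 0.788, 0.0]
contact_force: [-1.1, 0.8, 5.4]
gripper_width: 0.215
grasp_force: 39.6
```

move_arm(
  commands=[
    [[0,0,-0.02,0,0,0,0.01],[0,0,-0.04,0,0,0,0.01],[0,0,-0.045,0,0,0,0.01],[0,0,-0.04,0,0,0,0.01],[0.0333,0.0194,0,0,0,0,0.01],[0.0333,0.0194,0,0,0,0,0.01],[0.0333,0.0194,0,0,0,0,0.01],[0.0333,0.0194,0,0,0,0,0.01],[0.0333,0.0194,0,0,0,0,0.01],[0.0333,0.0194,0,0,0,0,0.01],[0.0333,0.0194,0,0,0,0,0.01],[0.0333,0.0194,0,0,0,0,0.01]],
  ],
)

```text
t: 5.4
eef_pos: [0.5358, -0.0218, 0.1483]
tool_rot: [0.0, 0.616, 0.788, -0.0]
contact_force: [0.0, -0.4, -0.4]
gripper_width: 0.215
grasp_force: 39.2
```

move_arm(
  commands=[
    [[0,0,0,0,0,-10,0.01],[0,0,0,0,0,-10,0.01],[0,0,0,0,0,-10,0.01],[0,0,0,0,0,-10,0.01],[0,0,0,0,0,-10,0.01],[0,0,0,0,0,-10,0.01],[0,0,0,0,0,-10,0.01],[0,0,0,0,0,-10.3,0.01],[0,0,0,0,0,0,0.01],[0,0,0,0,0,0,0.01]],
  ],
)

```text
t: 6.65
eef_pos: [0.5357, -0.023, 0.1482]
tool_rot: [-0.0, -0.035, 0.999, -0.0]
contact_force: [-0.5, 0.2, -1.0]
gripper_width: 0.216
grasp_force: 39.2
```

Run:
```python
from h import *
go(.5372,-.0233,.15,184.1);print(bot.get_obs()["q"].round(2),bot.get_obs()["gripper_width"])
K,E=cam("wrist");im=imaging.read_camera("wrist")[...,::-1].copy();cv2.imwrite("pics/w2.png",im)
hsv=cv2.cvtColor(im,cv2.COLOR_BGR2HSV)
for z in(.024,):
  [print(r) for r in rect((hsv[...,1]<70)&(hsv[...,2]>90),z,K,E) if r[2]<.03]
print("pred pegs",[np.round(np.array([.5372,-.0233])+R.from_euler('z',4.1,degrees=True).as_matrix()[:2,:2]@p,4).tolist() for p in([.042,.018],[.042,-.018],[-.042,.018],[-.042,-.018],[.06,0],[-.06,0])])
```

```text
t 6.65 pos [ 0.5357 -0.023   0.1482] yaw -175.97 tilt [-0.0002 -0.0001] shift [-0.0015 -0.0004 -0.0018] rz -0.1
[ 0.55  0.46 -0.79  1.93  0.41  0.92  1.2 ] 0.21603683583498476
[np.float32(0.7383), np.float32(0.2246), np.float32(0.0173), np.float32(0.0171), np.float32(3.9), [539.0, 393.0]]
[np.float32(0.6733), np.float32(0.1155), np.float32(0.0258), np.float32(0.0112), np.float32(54.6), [449.0, 334.0]]
[np.float32(0.6097), np.float32(-0.1438), np.float32(0.0145), np.float32(0.0071), np.float32(145.5), [185.0, 261.0]]
[np.float32(0.5938), np.float32(-0.1256), np.float32(0.0136), np.float32(0.0071), np.float32(138.2), [204.0, 246.0]]
[np.float32(0.5917), np.float32(-0.1603), np.float32(0.0143), np.float32(0.0071), np.float32(132.9), [166.0, 242.0]]
[np.float32(0.5486), np.float32(0.2641), np.float32(0.0249), np.float32(0.008), np.float32(19.1), [636.0, 228.0]]
[np.float32(0.542), np.float32(-0.1227), np.float32(0.0115), np.float32(0.0069), np.float32(126.7), [205.0, 192.0]]
[np.float32(0.5401), np.float32(-0.1573), np.float32(0.0132), np.float32(0.0072), np.float32(119.6), [166.0, 187.0]]
[np.float32(0.5239), np.float32(-0.139), np.float32(0.0109), np.float32(0.0078), np.float32(94.0), [186.0, 170.0]]
[np.float32(0.4865), np.float32(0.005), np.float32(0.0248), np.float32(0.0102), np.float32(29.7), [355.0, 137.0]]
pred pegs [[0.5778, -0.0023], [0.5804, -0.0383], [0.494, -0.0083], [0.4966, -0.0443], [0.597, -0.019], [0.4774, -0.0276]]
```

View pics/w2.png

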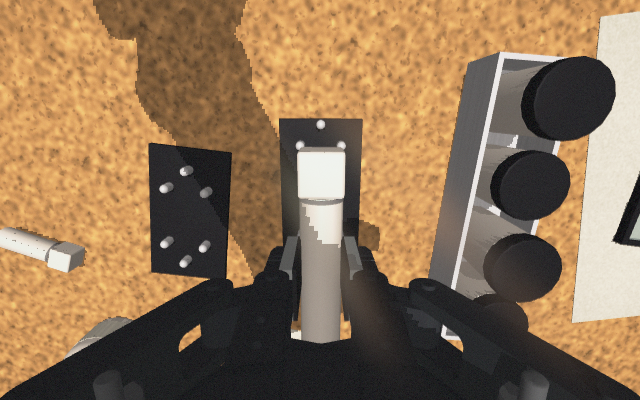

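The wrist view shows the tube held straight (cap at (321,174)). The near end of the long nest is visible, with peg tops at (320,125), (300,146) and (341,146).

Run:
```python
from h import *
K,E=cam("wrist")
for z in(.02,.026):print(z,world([(320,125),(300,146),(341,146)],z,K,E).round(4).tolist())
print("plate corners",world([(280,119),(362,120)],.006,K,E).round(4).tolist())
b=np.array([.5372,-.0233]);M=R.from_euler('z',4.1,degrees=True).as_matrix()[:2,:2]
print([(b+M@p).round(4).tolist() for p in([-.065,-.037],[-.065,.037])])
print("tube end px->",world([(298,150),(345,150)],.1482+.018,K,E).round(4).tolist())
```

```text
0.02 [[0.4781, -0.0266], [0.4967, -0.0424], [0.4943, -0.0074]]
0.026 [[0.4779, -0.0266], [0.4961, -0.0421], [0.4937, -0.0079]]
plate corners [[0.4759, -0.062], [0.4717, 0.0101]]
[[0.475, -0.0649], [0.4697, 0.009]]
tube end px-> [[0.4831, -0.0349], [0.4818, -0.0164]]
```

move_arm(
  commands=[
    [[-0.004,0,0.03,0,0,0,0.01],[0,0,0.03,0,0,0,0.01],[0,0,0.03,0,0,0,0.01],[0,0,0.02,0,0,0,0.01],[0,0,0.01,0,0,0,0.01],[0,0,0.01,0,0,0,0.01],[0,0,0.007,0,0,0,0.01],[0,0,0,0,0,0,0.01],[0,0,0,0,0,0,0.01]],
  ],
)

```text
t: 7.82
eef_pos: [0.5402, -0.0226, 0.0117]
tool_rot: [0.0, -0.037, 0.999, -0.0]
contact_force: [-0.3, 0.1, 0.3]
gripper_width: 0.213
grasp_force: 39.2
```

move_arm(
  commands=[
    [[0,0,0,0,0,0,0.04],[0,0,0,0,0,0,0.04],[0,0,0,0,0,0,0.04],[0,0,0,0,0,0,0.04],[0,0,-0.01,0,0,0,0.04],[0,0,-0.03,0,0,0,0.04],[0,0,-0.05,0,0,0,0.05],[0,0,-0.05,0,0,0,0.05],[-0.0077,-0.0392,0,0,0,0,0.05],[-0.0077,-0.0392,0,0,0,0,0.05],[-0.0077,-0.0392,0,0,0,0,0.05],[-0.0077,-0.0392,0,0,0,0,0.05],[-0.0077,-0.0392,0,0,0,0,0.05],[-0.0077,-0.0392,0,0,0,0,0.05],[-0.0077,-0.0392,0,0,0,0,0.05]],
  ],
)

```text
t: 9.7
eef_pos: [0.6141, -0.2934, 0.152]
tool_rot: [0.0, -0.037, 0.999, 0.0]
contact_force: [0.2, 0.5, 0.7]
gripper_width: 0.584
grasp_force: 0.0
```

move_arm(
  commands=[
    [[0,0,0,0,0,10,0.05],[0,0,0,0,0,10,0.05],[0,0,0,0,0,10,0.05],[0,0,0,0,0,10,0.05],[0,0,0,0,0,10,0.05],[0,0,0,0,0,10,0.05],[0,0,0,0,0,10,0.05],[0,0,0,0,0,10,0.05],[0,0,0,0,0,10,0.05],[0,0,0,0,0,10,0.05],[0,0,0,0,0,10,0.05],[0,0,0,0,0,0,0.05],[0,0,0,0,0,0,0.05]],
  ],
)

```text
t: 11.32
eef_pos: [0.6139, -0.292, 0.1516]
tool_rot: [-0.0, 0.796, 0.605, 0.0]
contact_force: [0.3, 0.8, 0.4]
gripper_width: 0.59
grasp_force: 0.0
```

Run:
```python
from h import *
go(.6138,-.2924,.003,73.8)
K,E=cam("wrist");im=imaging.read_camera("wrist")[...,::-1].copy();cv2.imwrite("pics/w3.png",im)
top=imaging.read_camera("top")[...,::-1]
hsv=cv2.cvtColor(im,cv2.COLOR_BGR2HSV);roi=np.zeros(im.shape[:2],bool);roi[:,200:440]=1
m=((hsv[...,1]<80)&(hsv[...,2]>80)&roi).astype(np.uint8);m=cv2.morphologyEx(m,cv2.MORPH_CLOSE,np.ones((5,5)))
[print(r) for r in rect(m,.01,K,E)]
a=cv2.resize(im,(480,300));b=cv2.resize(top[180:290,290:466],(480,300),interpolation=cv2.INTER_CUBIC)
cv2.imwrite("pics/c3.png",np.vstack([a,b]))
```

```text
t 11.32 pos [ 0.6139 -0.292   0.1516] yaw 74.45 tilt [0.0002 0.0002] shift [-0.0005 -0.      0.1486] rz 0.7
[np.float32(0.6989), np.float32(-0.4094), np.float32(0.0292), np.float32(0.0147), np.float32(123.8), [432.0, 277.0]]
[np.float32(0.664), np.float32(-0.3809), np.float32(0.0524), np.float32(0.0149), np.float32(94.9), [393.0, 260.0]]
[np.float32(0.5237), np.float32(-0.3417), np.float32(0.0524), np.float32(0.0148), np.float32(54.3), [248.0, 260.0]]
[np.float32(0.613), np.float32(-0.2907), np.float32(0.0735), np.float32(0.0202), np.float32(73.8), [320.0, 185.0]]
[np.float32(0.597), np.float32(-0.1652), np.float32(0.01), np.float32(0.0075), np.float32(120.6), [261.0, 51.0]]
[np.float32(0.714), np.float32(-0.2222), np.float32(0.0735), np.float32(0.0453), np.float32(80.1), [411.0, 80.0]]
[np.float32(0.6164), np.float32(-0.1478), np.float32(0.0104), np.float32(0.008), np.float32(109.4), [276.0, 22.0]]
[np.float32(0.5987), np.float32(-0.1306), np.float32(0.0096), np.float32(0.0078), np.float32(164.4), [249.0, 4.0]]
```

View pics/c3.png

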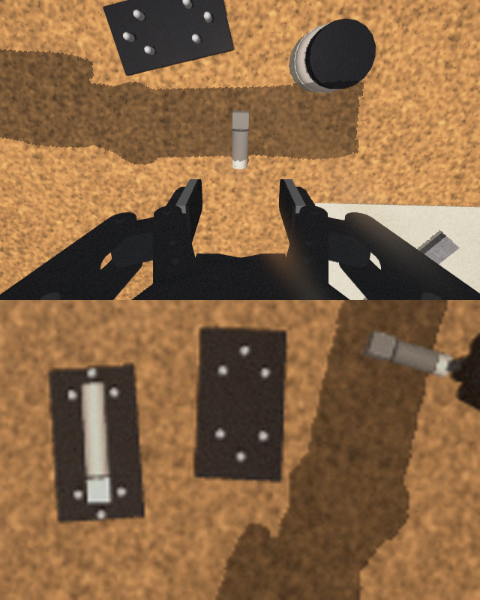

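The composite shows the long tube seated between all its pegs in the lower half, and the short tube centred between the fingers in the upper half. I'm grasping the short tube and lifting it.

move_arm(
  commands=[
    [[0,0,0.03,0,0,0.6,0.05],[0,0,0.03,0,0,0,0.05],[0,0,0.03,0,0,0,0.05],[0,0,0.03,0,0,0,0.05],[0,0,0.018,0,0,0,0.05],[0,0,0.01,0,0,0,0.05],[0,0,0,0,0,0,0.01],[0,0,0,0,0,0,0.01],[0,0,0,0,0,0,0.01],[0,0,0,0,0,0,0.01],[0,0,0,0,0,0,0.01],[0,0,0,0,0,0,0.01]],
  ],
)

```text
t: 12.92
eef_pos: [0.6146, -0.2925, 0.0043]
tool_rot: [0.001, 0.801, 0.599, 0.0]
contact_force: [-1.6, 0.3, 5.3]
gripper_width: 0.215
grasp_force: 39.6
```

Run:
```python
from h import *
im=cv2.imread("pics/top0.png");K,E=cam("top")
# short board pegs, from the first picture (peg tops, crop px/2.4+offset)
p=np.array([(527,56),(508,74),(545,75),(505,129),(543,131),(524,149)])/2.4+[160,175]-.3
w=world(p,.025,K,E);print(w.round(4).tolist(),w.mean(0).round(4),np.degrees(np.arctan2(*(w[0]-w[5])[::-1])),np.linalg.norm(w[0]-w[5]))
go(.5711,-.1474,.15,177)
```

```text
[[0.6151, -0.1483], [0.5977, -0.1299], [0.5968, -0.1652], [0.5452, -0.1264], [0.5433, -0.1625], [0.5262, -0.1442]] [ 0.5707 -0.1461] -2.624093971272997 0.08894066861098253
t 12.93 pos [ 0.6146 -0.2925  0.0043] yaw 73.64 tilt [ 0.0015 -0.0007] shift [ 0.127  -0.0824 -0.1458] rz -103.4
```

move_arm(
  commands=[
    [[0,0,-0.02,0,0,0,0.01],[0,0,-0.04,0,0,0,0.01],[0,0,-0.045,0,0,0,0.01],[0,0,-0.04,0,0,0,0.01],[0.032,-0.0207,0,0,0,0,0.01],[0.032,-0.0207,0,0,0,0,0.01],[0.032,-0.0207,0,0,0,0,0.01],[0.032,-0.0207,0,0,0,0,0.01]],
  ],
)

```text
t: 13.92
eef_pos: [0.5701, -0.1449, 0.1494]
tool_rot: [0.0, 0.801, 0.599, 0.0]
contact_force: [1.3, 0.2, 0.1]
gripper_width: 0.213
grasp_force: 39.3
```

move_arm(
  commands=[
    [[0,0,0,0,0,-10.3,0.01],[0,0,0,0,0,-10.3,0.01],[0,0,0,0,0,-10.3,0.01],[0,0,0,0,0,-10.3,0.01],[0,0,0,0,0,-10.3,0.01],[0,0,0,0,0,-10.3,0.01],[0,0,0,0,0,-10.3,0.01],[0,0,0,0,0,-10.3,0.01],[0,0,0,0,0,-10.3,0.01],[0,0,0,0,0,-10.3,0.01],[0,0,0,0,0,0,0.01],[0,0,0,0,0,0,0.01]],
  ],
)

```text
t: 15.42
eef_pos: [0.5705, -0.1463, 0.1488]
tool_rot: [0.0, 0.031, 1.0, -0.0]
contact_force: [-0.7, -0.2, -0.2]
gripper_width: 0.214
grasp_force: 39.2
```

Run:
```python
from h import *
go(.571,-.1467,.15,177.2)
K,E=cam("wrist");im=imaging.read_camera("wrist")[...,::-1].copy()
cv2.imwrite("pics/w4.png",cv2.resize(im[90:290,200:440],None,fx=2.5,fy=2.5,interpolation=cv2.INTER_CUBIC))
```

```text
t 15.43 pos [ 0.5705 -0.1463  0.1488] yaw 176.44 tilt [ 0.0003 -0.0005] shift [-0.0006 -0.0004 -0.0012] rz -0.8
```

View pics/w4.png

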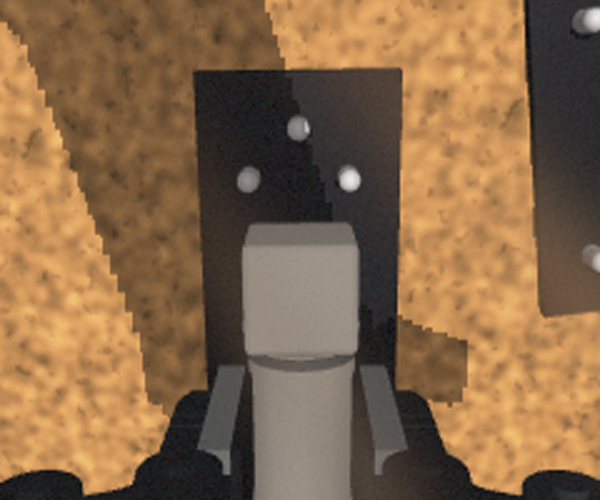

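The crop shows the short-nest pegs at (298,128), (248,180) and (348,180), with the cap centred at x≈300. I'm computing the fine offset from these.

Run:
```python
from h import *
K,E=cam("wrist");f=lambda P:np.array(P)/2.5+[200,90]-.3
M=R.from_euler('z',-2.8,degrees=True).as_matrix()[:2,:2]
w=world(f([(298,128),(248,180),(348,180)]),.025,K,E)
for p,n in zip(w,([-.045,0],[-.027,-.018],[-.027,.018])):print("board centre by peg",(p-M@n).round(4))
e=world(f([(243,245),(358,245)]),.1488+.016,K,E).mean(0);print("tube centre",(e+M@[.035,0]).round(4))
```

```text
board centre by peg [ 0.5704 -0.1462]
board centre by peg [ 0.5697 -0.1455]
board centre by peg [ 0.5701 -0.1474]
tube centre [ 0.5678 -0.1452]
```

move_arm(
  commands=[
    [[-0.003,-0.001,0.03,0,0,-0.7,0.01],[0,0,0.03,0,0,0,0.01],[0,0,0.03,0,0,0,0.01],[0,0,0.02,0,0,0,0.01],[0,0,0.01,0,0,0,0.01],[0,0,0.01,0,0,0,0.01],[0,0,0.0075,0,0,0,0.01],[0,0,0,0,0,0,0.01],[0,0,0,0,0,0,0.01]],
  ],
)

```text
t: 16.6
eef_pos: [0.5736, -0.1473, 0.0112]
tool_rot: [0.0, 0.023, 1.0, -0.0]
contact_force: [0.2, 0.3, -0.2]
gripper_width: 0.214
grasp_force: 39.3
```

move_arm(
  commands=[
    [[0,0,0,0,0,0,0.04],[0,0,0,0,0,0,0.04],[0,0,0,0,0,0,0.04],[0,0,0,0,0,0,0.04],[0,0,-0.01,0,0,0,0.04],[0,0,-0.03,0,0,0,0.04],[0,0,-0.05,0,0,0,0.05],[0,0,-0.055,0,0,0,0.05],[0,0,-0.055,0,0,0,0.05],[0.0015,0.0447,0,0,0,0,0.05],[0.0015,0.0447,0,0,0,0,0.05],[0.0015,0.0447,0,0,0,0,0.05],[0.0015,0.0447,0,0,0,0,0.05],[0.0015,0.0447,0,0,0,0,0.05],[0.0015,0.0447,0,0,0,0,0.05],[0.0015,0.0447,0,0,0,0,0.05],[0.0015,0.0447,0,0,0,0,0.05],[0.0015,0.0447,0,0,0,0,0.05],[0.0015,0.0447,0,0,0,0,0.05]],
  ],
)

```text
t: 18.98
eef_pos: [0.5791, 0.3013, 0.2116]
tool_rot: [0.0, 0.023, 1.0, 0.0]
contact_force: [1.3, -0.5, -0.3]
gripper_width: 0.586
grasp_force: 0.0
```

Run:
```python
from h import *
go(.457,.3066,.2,176)
K,E=cam("wrist");im=imaging.read_camera("wrist")[...,::-1].copy();np.save("E5.npy",E)
top=imaging.read_camera("top")[...,::-1]
cv2.imwrite("pics/wr5.png",im)
cv2.imwrite("pics/c5.png",np.hstack([cv2.resize(im[0:320,160:480],(400,400)),cv2.resize(top[180:290,290:400],(400,400),interpolation=cv2.INTER_CUBIC)]))
m=((im.max(2)<75)).astype(np.uint8)
[print(r) for r in rect(m,.014,K,E) if r[2]>.04]
# both tubes, top camera
K,E=cam("top");hsv=cv2.cvtColor(top,cv2.COLOR_BGR2HSV);roi=np.zeros(top.shape[:2],bool);roi[195:255,305:395]=1
m=((hsv[...,1]<90)&(hsv[...,2]>100)&roi).astype(np.uint8)
[print("tube",r) for r in rect(m,.016,K,E)]
```

```text
t 18.98 pos [0.5791 0.3013 0.2116] yaw 177.34 tilt [0.0006 0.0001] shift [ 0.1222 -0.0004  0.0115] rz 1.3
[np.float32(0.7657), np.float32(0.2933), np.float32(0.872), np.float32(0.2438), np.float32(87.2), [347.0, 334.0]]
[np.float32(0.646), np.float32(0.0887), np.float32(0.0692), np.float32(0.0597), np.float32(123.8), [140.0, 241.0]]
[np.float32(0.5794), np.float32(0.0776), np.float32(0.0719), np.float32(0.0647), np.float32(119.5), [119.0, 186.0]]
[np.float32(0.5065), np.float32(0.0889), np.float32(0.0673), np.float32(0.0628), np.float32(111.3), [114.0, 118.0]]
[np.float32(0.5358), np.float32(-0.0115), np.float32(0.1272), np.float32(0.0756), np.float32(3.8), [30.0, 154.0]]
[np.float32(0.5259), np.float32(0.3039), np.float32(0.0896), np.float32(0.0585), np.float32(176.6), [318.0, 127.0]]
[np.float32(0.4348), np.float32(0.085), np.float32(0.087), np.float32(0.0648), np.float32(77.9), [98.0, 35.0]]
[np.float32(0.4405), np.float32(0.3093), np.float32(0.0663), np.float32(0.0156), np.float32(176.9), [321.0, 37.0]]
tube [np.float32(0.55), np.float32(-0.021), np.float32(0.0762), np.float32(0.0185), np.float32(0.1), [324.0, 227.0]]
tube [np.float32(0.571), np.float32(-0.1483), np.float32(0.0718), np.float32(0.0186), np.float32(179.3), [379.0, 218.0]]
```

View pics/c5.png

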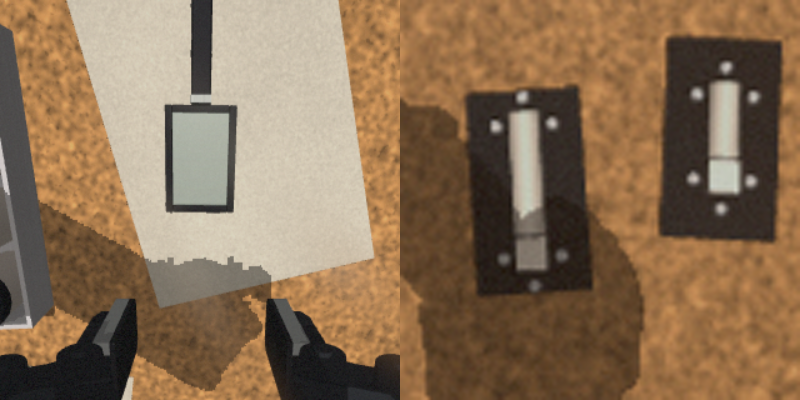

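The left crop shows the magnifier's lens frame and its handle in line. The right crop shows both tubes seated within their pegs. I'm moving to the handle, about 70 mm behind the lens centre.

move_arm(
  commands=[
    [[0.041,0.0005,0,0,0,0.7,0.05],[0.041,0.0005,0,0,0,0,0.05],[0.041,0,0,0,0,0,0.05],[0,0,0.05,0,0,0,0.05],[0,0,0.05,0,0,0,0.05],[0,0,0.05,0,0,0,0.05],[0,0,0.03,0,0,0,0.05],[0,0,0.018,0,0,0,0.05],[0,0,0.01,0,0,0,0.05],[0,0,0,0,0,0,0.05]],
  ],
)

```text
t: 20.32
eef_pos: [0.4567, 0.3078, 0.0031]
tool_rot: [0.0, 0.029, 1.0, 0.0]
contact_force: [-0.2, -0.4, 1.0]
gripper_width: 0.586
grasp_force: 0.0
```

move_arm(
  commands=[
    [[0,0,0,0,0,0,0.005],[0,0,0,0,0,0,0.005],[0,0,0,0,0,0,0.005],[0,0,0,0,0,0,0.005],[0,0,0,0,0,0,0.005],[0,0,0,0,0,0,0.005]],
  ],
  squeeze=80,
)

```text
t: 21.08
eef_pos: [0.457, 0.3081, 0.004]
tool_rot: [0.001, 0.029, 1.0, 0.0]
contact_force: [-1.0, -1.3, 6.5]
gripper_width: 0.164
grasp_force: 78.6
```

```bash
python3 -c "
from h import *
go(.526-.07,.308,.15,176.6)"
```

```text
t 21.07 pos [0.457  0.3081 0.004 ] yaw 176.62 tilt [0.0016 0.0006] shift [ 0.0008 -0.     -0.146 ] rz 0.0
```

move_arm(
  commands=[
    [[0,0,-0.01,0,0,0,0.005],[0,0,-0.02,0,0,0,0.005],[0,0,-0.03,0,0,0,0.005],[0,0,-0.04,0,0,0,0.005],[0,0,-0.04,0,0,0,0.005],[0,0,-0.03,0,0,0,0.005],[0,0,-0.01,0,0,0,0.005],[0,0,0,0,0,0,0.005]],
  ],
)

```text
t: 22.08
eef_pos: [0.4565, 0.3075, 0.1833]
tool_rot: [0.001, 0.029, 1.0, 0.0]
contact_force: [-0.3, -0.9, -1.9]
gripper_width: 0.165
grasp_force: 78.3
```

Run:
```python
from h import *
go(.4684,-.0275,.18,184.1)
K,E=cam("scene");im=imaging.read_camera("scene")[...,::-1];a=cv2.resize(im[60:260,250:500],(500,400),interpolation=cv2.INTER_CUBIC)
cv2.imwrite("pics/s6.png",a)
```

```text
t 22.07 pos [0.4565 0.3075 0.1833] yaw 176.63 tilt [0.0011 0.0002] shift [-0.0315 -0.3338  0.0032] rz -7.5
```

View pics/s6.png

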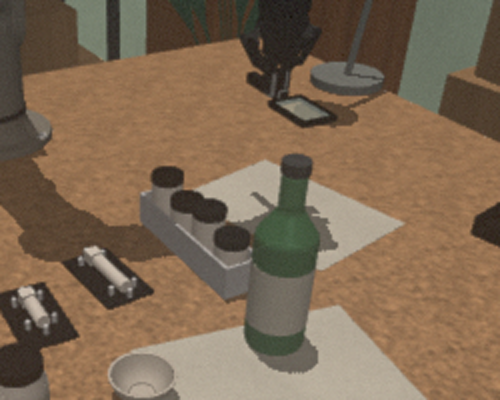

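The scene view shows the magnifier held level at (300,110) and both tubes seated. I'm carrying it over the caddy.

move_arm(
  commands=[
    [[-0.003,-0.02,0,0,0,0,0.005],[-0.003,-0.032,0,0,0,0,0.005],[-0.003,-0.034,0,0,0,0,0.005],[-0.003,-0.034,0,0,0,0,0.005],[-0.003,-0.034,0,0,0,0,0.005],[-0.003,-0.034,0,0,0,0,0.005],[-0.003,-0.034,0,0,0,0,0.005],[-0.003,-0.034,0,0,0,0,0.005],[-0.003,-0.034,0,0,0,0,0.005],[-0.004,-0.029,0,0,0,0,0.005],[0,-0.015,0,0,0,-2.5,0.005],[0,0,0,0,0,-2.5,0.005],[0,0,0,0,0,-2.5,0.005],[0,0,0.03,0,0,0,0.005],[0,0,0.03,0,0,0,0.005],[0,0,0.02,0,0,0,0.005],[0,0,0,0,0,0,0.005],[0,0,0,0,0,0,0.005]],
  ],
)

```text
t: 24.38
eef_pos: [0.4678, -0.0273, 0.1029]
tool_rot: [-0.0, -0.036, 0.999, 0.0]
contact_force: [0.2, 0.4, -0.7]
gripper_width: 0.16
grasp_force: 78.3
```

Run:
```python
from h import *
go(.4684,-.0275,.046,184.1)
o=bot.get_obs();zt=o["eef_pos"][2]-.004+.01
K,E=cam("top");im=imaging.read_camera("top")[...,::-1].copy()
cv2.imwrite("pics/c7.png",cv2.resize(im[160:290,260:420],None,fx=4,fy=4,interpolation=cv2.INTER_CUBIC))
```

```text
t 24.38 pos [ 0.4678 -0.0273  0.1029] yaw -175.84 tilt [-0.0004  0.0004] shift [-0.0006 -0.0002  0.0569] rz 0.1
```

View pics/c7.png

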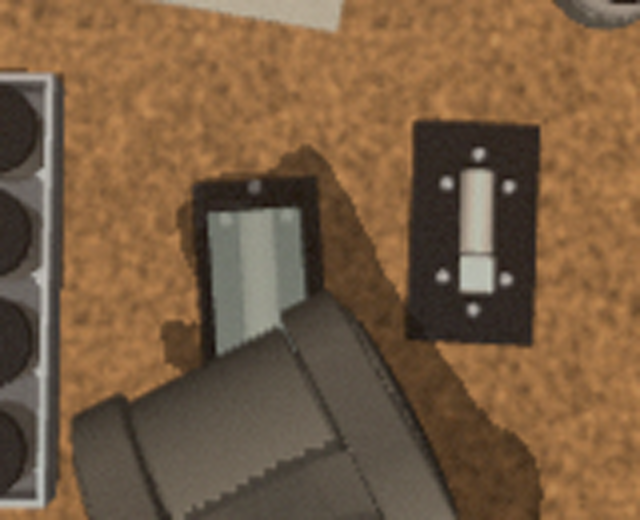

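The top view shows the lens centred over the long tube and parallel to it. The inner edge of the frame, at (255,210), puts the lens centre within about 1 mm along the tube. I'm lowering it.

move_arm(
  commands=[
    [[0,0,0.02,0,0,0,0.005],[0,0,0.015,0,0,0,0.005],[0,0,0.01,0,0,0,0.005],[0,0,0.007,0,0,0,0.005],[0,0,0.005,0,0,0,0.005],[0,0,0,0,0,0,0.005],[0,0,0,0,0,0,0.005],[0,0,0,0,0,0,0.005],[0,0,0,0,0,0,0.005]],
  ],
)

```text
t: 25.55
eef_pos: [0.468, -0.0276, 0.046]
tool_rot: [0.0, -0.036, 0.999, -0.0]
contact_force: [0.4, -0.3, -1.6]
gripper_width: 0.166
grasp_force: 78.3
```

Run:
```python
from h import *
go(.4684,-.0275,.046,184.1)
im=imaging.read_camera("scene")[...,::-1]
cv2.imwrite("pics/s8.png",cv2.resize(im[150:250,220:370],None,fx=5,fy=5,interpolation=cv2.INTER_CUBIC))
```

```text
t 25.55 pos [ 0.468  -0.0276  0.046 ] yaw -175.86 tilt [ 0.0005 -0.0001] shift [-0.0005  0.0001  0.    ] rz 0.0
```

View pics/s8.png

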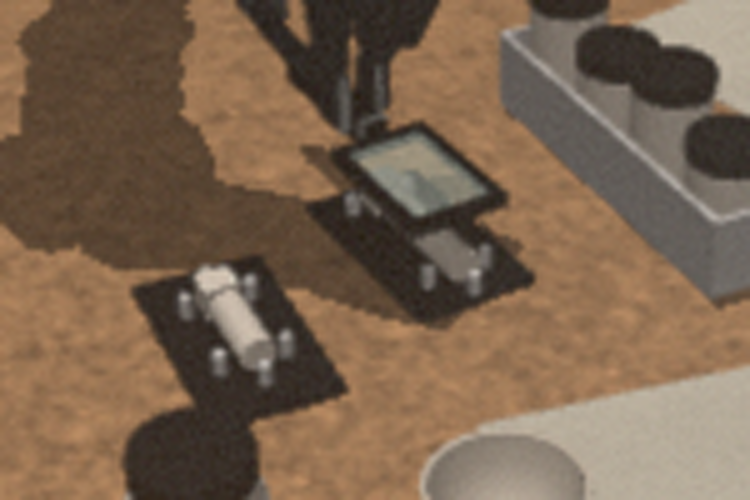

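The magnifier at (420,170) is level and clear above the seated long tube, and the short tube is seated at (235,315). I'm handing in.

```bash
python3 -c "
from station import bot
print(bot.hand_in())"
```

```text
the job is handed in; nothing more can be done
None
```

I handed the job in at about 26 s of the 72 s allowed: both tubes lie released in their own nests, and the magnifier is held level about 16 mm above the long tube; the hand-in gave back no verdict.

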